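# Rotate the drink row into the new rack

### The arm

A 6-joint arm with a two-finger parallel gripper is mounted at the origin on a cart in front of the work surface, level with it; the furniture and walls round the work are solid. World frame = base frame: x ahead of the robot, y to its left, z up, the work surface at z = 0. Lengths are in m, angles in rad, forces in N, time in s.
With the tool pointing down it reaches from about 0.15 to 0.775 m from the base axis. Payload 6.1 kg.
Tool frame: the origin (TCP) lies midway between the tips of the shut fingers; the grasp point (between the pads) lies 19 mm behind it; z points along the fingers, y is the line along which they close (so a half turn about z gives the same grasp; the last joint's range is limited). The gripper opens to 85 mm and grips with 20 to 120 N. Pads are 22 mm wide; open, the fingers measure 114 mm over their backs; the gripper's body (76 mm by 85 mm) begins 54 mm behind the grasp point. The pads swing forward as they close: fully open they stand 13 mm farther back than shut.
Start: joints at [-1.193, 0.126, -0.04, 1.405, 0, 1.571], TCP at [0.194, -0.488, 0.231] pointing down, gripper open.
Joint ranges: [-2.72, 2.72], [-0.95, 1.95], [-1.27, 1.35], [-1.78, 2.02], [-1.46, 1.47], [-3.14, 3.14]. Speed limits (rad/s): [2.39, 2.39, 3.01, 3.14, 3.14, 3.14].

### API

Orientations are given as a 3x3 rotation matrix whose columns are the frame's x, y, z axes.
In Python, from bench import bot, optics, order gives the robot as it stands.
- The arm moves only by the tool play_rows, never from a script. Its arguments are lists of equal length, an entry for each row: "offset": the shift along the world's x, y, z in m, a list of three; "yaw": the turn about the world's z in degrees; "gripper": the closure, from -1 (fully open) to 1 (shut). A call has 1 to 20 rows; each row is the pose to reach, as a shift and turn from the pose commanded when the call began; what a row does not reach only later rows make up. A row lasts 1/10 s, in which the tool goes at most 50 mm and 8.59 degrees, less where a joint would pass 70% of its speed; a pose out of reach is approached as far as the arm can. A call with a gripper value outside its range is refused whole. The fingers move at their own pace and stop on an object; "newtons" is the grip in N (left out, the last holds). Time passes only in rows, so rows that repeat a pose let the fingers close. It gives the time, the measured TCP pose, the force, the opening and the grip force at its end, in the units of the state.
- bot.get_obs(): the state, without advancing time (a new reading comes with each control period).
- optics.grab_frame(name): name is "scene" or "top" or "wrist"; returns a dict with "pixels" (480x640x3 uint8, red, green, blue), "range_z" (480x640 float32, m along the optical axis (not along the pixel's ray), 0 where there is no reading), "camera_matrix" (3x3 intrinsics, pixels), "position" and "rotation" of the camera in the world. Camera axes: x right, y down, z forward; pixel columns grow to the right and rows downward; lengths in m; the calibration is good to about 2 mm. A picture is of the moment at which its call begins.
- order.hand_in(): hands the job in; it is judged then, once.
The state is a dict: "clock": time; "q": joint angles; "joint_vel": joint speeds; "joint_efforts": joint torques, N m; "tcp_pos": TCP position; "tcp_rot": TCP orientation; "force": force on the tool from outside, world axes, zero at the start; "moment": the same for the moment, N m; "finger_gap": finger opening in m; "grip_force": force on a finger pad.
Only numpy, scipy, OpenCV 4.12 (cv2) and the standard library are available. Lean on these libraries where they do the work, as an engineer would, in place of code of your own. Each camera call takes 0.05 s, during which the arm holds its last target. There are 200 camera calls.

### The job

Move the four drink bottles from the black rack into the empty wooden rack in reverse order: the bottle now at the left end goes into the cell at the right end, and so on, so the row reads right to left what it read left to right (left and right as the robot sees them). Stand each bottle upright on the floor of its own cell, let go, and never tip one over on the way.

Things in the scene. Friction and masses are not known exactly. Their poses are not given: they have to be found in the camera images.
- old_rack: The full rack: a black open-fronted tray, fixed, 94 mm deep (its x) x 364 mm long (its y), with four cells in a row along its y, centres at y = +135, +45, -45, -135 mm and x = 0. Origin: centre of its underside; +x points away from the robot at yaw 0, +y to the robot's left. Floor top 5 mm up, outer walls 22 mm high, dividers 16 mm high and 4 mm thick. One coloured coaster lies in each cell.
- new_rack: The empty rack: a pale wooden tray, fixed, 94 mm deep (x) x 364 mm long (y), four cells in a row along its y, centres at y = +135, +45, -45, -135 mm and x = 0; each cell is 86 mm x 86 mm inside. Origin: centre of its underside, axes as for old_rack. Floor top 5 mm above the origin, outer walls 22 mm, dividers 16 mm high, 4 mm thick. It stands on the other side from old_rack, left or right.
- bottle_red: Small drink bottle with a red label and white cap, 62 mm x 62 mm with rounded corners (70 mm across), 164 mm tall, 0.3 kg; starts on coaster_red. Origin: centre of its underside, z up. The cap is a 32 mm wide cylinder between 146 and 164 mm above the origin; below it the shoulders slope out, so take it by the cap alone, tips no lower than 146 mm. Fits the cells at any turn about z.
- bottle_orange: Small drink bottle with an orange label and white cap, 62 mm x 62 mm with rounded corners (70 mm across), 164 mm tall, 0.3 kg; starts on coaster_orange. Origin: centre of its underside, z up. The cap is a 32 mm wide cylinder between 146 and 164 mm above the origin; below it the shoulders slope out, so take it by the cap alone, tips no lower than 146 mm. Fits the cells at any turn about z.
- bottle_purple: Small drink bottle with a violet-blue label and white cap, 62 mm x 62 mm with rounded corners (70 mm across), 164 mm tall, 0.3 kg; starts on coaster_purple. Origin: centre of its underside, z up. The cap is a 32 mm wide cylinder between 146 and 164 mm above the origin; below it the shoulders slope out, so take it by the cap alone, tips no lower than 146 mm. Fits the cells at any turn about z.
- bottle_green: Small drink bottle with a green label and white cap, 62 mm x 62 mm with rounded corners (70 mm across), 164 mm tall, 0.3 kg; starts on coaster_green. Origin: centre of its underside, z up. The cap is a 32 mm wide cylinder between 146 and 164 mm above the origin; below it the shoulders slope out, so take it by the cap alone, tips no lower than 146 mm. Fits the cells at any turn about z.
- coaster_red: Red plastic coaster with a sloping coloured front tag that sticks out toward the robot, 84 mm wide, fixed in one cell of old_rack: it marks the cell where bottle_red started and stays there. Origin: centre of the cell, underside of the coaster (5 mm above old_rack's origin); the mat is 3 mm thick, the front lip 17 mm high.
- coaster_orange: Yellow plastic coaster with a sloping coloured front tag that sticks out toward the robot, 84 mm wide, fixed in one cell of old_rack: it marks the cell where bottle_orange started and stays there. Origin: centre of the cell, underside of the coaster (5 mm above old_rack's origin); the mat is 3 mm thick, the front lip 17 mm high.
- coaster_purple: Blue plastic coaster with a sloping coloured front tag that sticks out toward the robot, 84 mm wide, fixed in one cell of old_rack: it marks the cell where bottle_purple started and stays there. Origin: centre of the cell, underside of the coaster (5 mm above old_rack's origin); the mat is 3 mm thick, the front lip 17 mm high.
- coaster_green: Green plastic coaster with a sloping coloured front tag that sticks out toward the robot, 84 mm wide, fixed in one cell of old_rack: it marks the cell where bottle_green started and stays there. Origin: centre of the cell, underside of the coaster (5 mm above old_rack's origin); the mat is 3 mm thick, the front lip 17 mm high.

How it is judged:
At the end, for the whole second after the job is handed in: Each bottle stands upright (0.08 rad) and still on the floor (4 mm) of the new_rack cell that mirrors its start: from the old_rack cell at y = v, marked by its coaster, to the new_rack cell at y = -v, within 13 mm of the cell centre along each rack axis (((y of coaster_red in the frame of old_rack between 0.115 and 0.155 m and y of bottle_red in the frame of new_rack between -0.148 and -0.122 m) or (y of coaster_red in the frame of old_rack between 0.025 and 0.065 m and y of bottle_red in the frame of new_rack between -0.058 and -0.032 m) or (y of coaster_red in the frame of old_rack between -0.065 and -0.025 m and y of bottle_red in the frame of new_rack between 0.032 and 0.058 m) or (y of coaster_red in the frame of old_rack between -0.155 and -0.115 m and y of bottle_red in the frame of new_rack between 0.122 and 0.148 m)) and x of bottle_red in the frame of new_rack between -0.013 and 0.013 m and z of bottle_red in the frame of new_rack between 0.001 and 0.009 m and angle between each of bottle_red, bottle_orange, bottle_purple, bottle_green's own z axis and vertical below 0.08 rad and linear speed of each of bottle_red, bottle_orange, bottle_purple, bottle_green below 0.02 m/s and angular speed of each of bottle_red, bottle_orange, bottle_purple, bottle_green below 0.2 rad/s and ((y of coaster_orange in the frame of old_rack between 0.115 and 0.155 m and y of bottle_orange in the frame of new_rack between -0.148 and -0.122 m) or (y of coaster_orange in the frame of old_rack between 0.025 and 0.065 m and y of bottle_orange in the frame of new_rack between -0.058 and -0.032 m) or (y of coaster_orange in the frame of old_rack between -0.065 and -0.025 m and y of bottle_orange in the frame of new_rack between 0.032 and 0.058 m) or (y of coaster_orange in the frame of old_rack between -0.155 and -0.115 m and y of bottle_orange in the frame of new_rack between 0.122 and 0.148 m)) and x of bottle_orange in the frame of new_rack between -0.013 and 0.013 m and z of bottle_orange in the frame of new_rack between 0.001 and 0.009 m and ((y of coaster_purple in the frame of old_rack between 0.115 and 0.155 m and y of bottle_purple in the frame of new_rack between -0.148 and -0.122 m) or (y of coaster_purple in the frame of old_rack between 0.025 and 0.065 m and y of bottle_purple in the frame of new_rack between -0.058 and -0.032 m) or (y of coaster_purple in the frame of old_rack between -0.065 and -0.025 m and y of bottle_purple in the frame of new_rack between 0.032 and 0.058 m) or (y of coaster_purple in the frame of old_rack between -0.155 and -0.115 m and y of bottle_purple in the frame of new_rack between 0.122 and 0.148 m)) and x of bottle_purple in the frame of new_rack between -0.013 and 0.013 m and z of bottle_purple in the frame of new_rack between 0.001 and 0.009 m and ((y of coaster_green in the frame of old_rack between 0.115 and 0.155 m and y of bottle_green in the frame of new_rack between -0.148 and -0.122 m) or (y of coaster_green in the frame of old_rack between 0.025 and 0.065 m and y of bottle_green in the frame of new_rack between -0.058 and -0.032 m) or (y of coaster_green in the frame of old_rack between -0.065 and -0.025 m and y of bottle_green in the frame of new_rack between 0.032 and 0.058 m) or (y of coaster_green in the frame of old_rack between -0.155 and -0.115 m and y of bottle_green in the frame of new_rack between 0.122 and 0.148 m)) and x of bottle_green in the frame of new_rack between -0.013 and 0.013 m and z of bottle_green in the frame of new_rack between 0.001 and 0.009 m); the robot touches nothing.
It fails at once if the red-labelled bottle is tipped over (more than 0.6 rad) (angle between bottle_red's own z axis and vertical above 0.6 rad).
It fails at once if the orange-labelled bottle is tipped over (more than 0.6 rad) (angle between bottle_orange's own z axis and vertical above 0.6 rad).
It fails at once if the violet-blue-labelled bottle is tipped over (more than 0.6 rad) (angle between bottle_purple's own z axis and vertical above 0.6 rad).
It fails at once if the green-labelled bottle is tipped over (more than 0.6 rad) (angle between bottle_green's own z axis and vertical above 0.6 rad).
It also fails if it takes over 112 s, if anything falls off the work surface, if the arm or the gripper's body presses on something with over 40 N, if the wrist force passes 120 N, or if a joint passes its speed limit or range.

## Working session

There is one attempt and no reset: what is moved stays moved. The work goes in short steps, Python scripts to look and compute and a tool call to move; the robot and the scene stay as the last step left them, time stands still between calls to the robot, and variables do not carry over. Pictures are saved under pics/ and viewed, at most 14 in all, crops included, and the job is handed in when it is done.

Besides the shell and the picture viewer there is one more tool, called by a JSON object that holds its "op" and its "data", one argument or row to a line. play_rows: Moves the arm, as the interface text tells. Its arguments: {"type":"object","properties":{"offset":{"type":"array","items":{"type":"array","items":{"type":"number"}}},"yaw":{"type":"array","items":{"type":"number"}},"gripper":{"type":"array","items":{"type":"number"}},"newtons":{"type":"number"}},"required":["offset","yaw","gripper"]}

```bash
mkdir -p pics
cat > h.py <<'E'
import numpy as np, cv2
from bench import bot, optics, order
def grab(n,save=None):
    f=optics.grab_frame(n)
    if save: cv2.imwrite(save,f["pixels"][:,:,::-1])
    return f
def cloud(f):
    K=np.array(f["camera_matrix"]);z=f["range_z"];v,u=np.mgrid[:480,:640]
    p=np.stack([(u-K[0,2])/K[0,0]*z,(v-K[1,2])/K[1,1]*z,z],-1)
    return p@np.array(f["rotation"]).T+np.array(f["position"])
E
python3 - <<'E'
from h import *
o=bot.get_obs();print(o)
for n in("top","scene"):
    f=grab(n,f"pics/{n}0.png");print(n,f["position"],f["rotation"])
    np.savez(f"{n}0.npz",c=cloud(f),p=f["pixels"],z=f["range_z"])
E
```

```text
{'clock': 0.0, 'q': array([-1.19298466e+00,  1.26380257e-01, -4.06272554e-02,  1.40541656e+00,
        1.38662112e-05,  1.57081069e+00]), 'joint_vel': array([-0.00083865, -0.00030592,  0.00161852, -0.00015914, -0.00027637,
       -0.00180096]), 'joint_efforts': array([ 1.01785674e-03, -4.35918474e+01,  3.52923203e+01,  1.73906103e-02,
       -1.33795106e-05,  9.84642554e-07]), 'tcp_pos': array([ 0.19351328, -0.48757835,  0.23051954]), 'tcp_rot': array([[ 9.29479415e-01,  3.68873517e-01, -5.87565929e-04],
       [ 3.68873985e-01, -9.29478176e-01,  1.51806104e-03],
       [ 1.38428063e-05, -1.62774427e-03, -9.99998675e-01]]), 'force': array([ 0.47363898, -0.6040129 , -0.2896458 ]), 'moment': array([-0.03017171, -0.01694078, -0.01095639]), 'grip_force': 0.0, 'finger_gap': 0.0852593206497131}
top [ 0.1480991  -0.15500269  1.08007211] [[ 0.43068118 -0.84227426  0.32417246]
 [-0.90250211 -0.40117612  0.15667696]
 [-0.00191472 -0.36004414 -0.9329333 ]]
scene [-0.17627656 -0.9741801   0.65218285] [[ 0.81265439 -0.27813565  0.51208731]
 [-0.58262532 -0.36990766  0.72368229]
 [-0.01185683 -0.88645862 -0.46265596]]
```

View pics/top0.png

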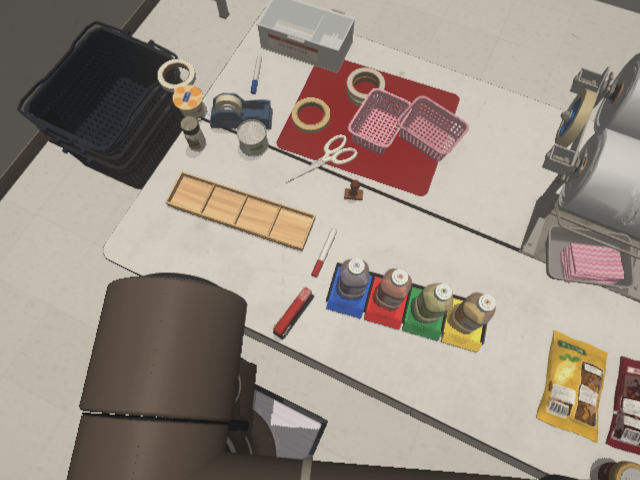

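View pics/scene0.png

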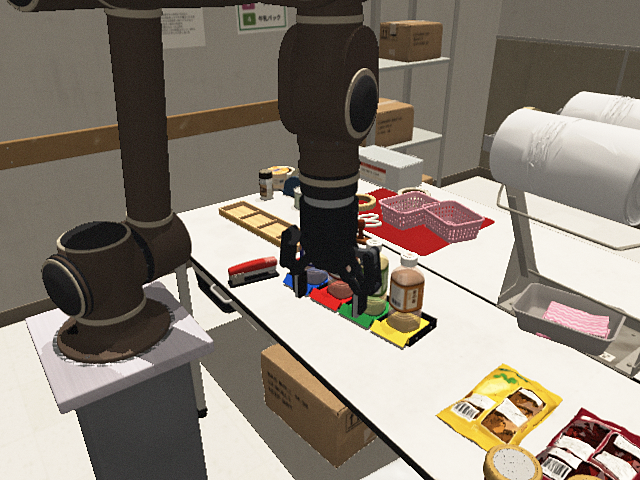

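The top view shows the wooden rack at px (240,212). The black rack is at (408,305), reading blue, red, green, yellow from left to right, with caps at (357,265), (400,276), (444,290) and (487,301). Next I'll measure the poses.

```bash
cat > m.py <<'E'
from h import *
d=np.load("top0.npz");c=d["c"];p=d["p"].astype(int);v,u=np.mgrid[:480,:640]
for n,(a,b) in dict(purple=(357,265),red=(400,276),green=(444,290),orange=(487,301)).items():
    m=(abs(u-a)<18)&(abs(v-b)<18)&(c[...,2]>.160)&(d["z"]>0)
    q=c[m]; (x,y),r=cv2.minEnclosingCircle(q[:,:2].astype(np.float32));print(n,m.sum(),q.mean(0).round(4),(x,y),r,np.percentile(q[:,2],90))
hsv=cv2.cvtColor(d["p"],cv2.COLOR_RGB2HSV)
# wood: warm tone in window
m=((u>155)&(u<325)&(v>165)&(v<255)&(hsv[...,1]>60)&(d["z"]>0)&(hsv[...,0]<25)).astype(np.uint8)
k,l,s,_=cv2.connectedComponentsWithStats(m);i=1+s[1:,4].argmax();w=c[l==i]
print(s[i],np.percentile(w[:,2],[2,20,50,80,95,99]))
for lo,hi in((-.01,.04),(.018,.03),(.003,.008)):
    q=w[(w[:,2]>lo)&(w[:,2]<hi)];print(lo,len(q),cv2.minAreaRect(q[:,:2].astype(np.float32)))
# black rack rim
m=(u>320)&(u<500)&(v>250)&(v<355)&(p.sum(-1)<110)&(d["z"]>0)&(c[...,2]<.04)&(c[...,2]>.015)
print(m.sum(),cv2.minAreaRect(c[m][:,:2].astype(np.float32)))
E
python3 m.py
```

```text
purple 226 [ 0.4482 -0.0944  0.1711] (0.44987040758132935, -0.0938481017947197) 0.016918759793043137 0.17414160550744956
red 232 [ 0.4641 -0.1818  0.1709] (0.4656410813331604, -0.18186363577842712) 0.016945868730545044 0.17410749229472272
green 234 [ 0.4737 -0.2713  0.1714] (0.4753860533237457, -0.2711465656757355) 0.017089786008000374 0.17431367177877538
orange 246 [ 0.4889 -0.3554  0.1711] (0.4901750683784485, -0.3564502000808716) 0.017277797684073448 0.17407888384740966
[ 165  171  150   80 5429] [0.00187642 0.00482236 0.00692976 0.01351225 0.02261621 0.02507846]
-0.01 5429 ((0.5099942684173584, 0.2385936975479126), (0.09696992486715317, 0.36902040243148804), 5.767867088317871)
0.018 714 ((0.5103566646575928, 0.23665834963321686), (0.09682708233594894, 0.36497437953948975), 5.656362056732178)
0.003 3078 ((0.509620189666748, 0.23663759231567383), (0.09341917186975479, 0.3594372868537903), 5.677344799041748)
0 ((0.0, 0.0), (0.0, 0.0), 0.0)
```

{"op": "play_rows", "data": {
  "offset": [
    [0.128, 0.197, 0.0],
    [0.2555, 0.3935, 0.0],
    [0.2555, 0.3935, 0.0],
    [0.2555, 0.3935, 0.0],
    [0.2555, 0.3935, 0.0],
    [0.2555, 0.3935, 0.0],
    [0.2555, 0.3935, 0.0],
    [0.2555, 0.3935, 0.0],
    [0.2555, 0.3935, 0.0],
    [0.2555, 0.3935, 0.0],
    [0.2555, 0.3935, 0.0],
    [0.2555, 0.3935, 0.0],
    [0.2555, 0.3935, 0.0],
    [0.2555, 0.3935, 0.0],
    [0.2555, 0.3935, 0.0],
    [0.2555, 0.3935, 0.0]
  ],
  "yaw": [77, 77, 77, 77, 77, 77, 77, 77, 77, 77, 77, 77, 77, 77, 77, 77],
  "gripper": [-1, -1, -1, -1, -1, -1, -1, -1, -1, -1, -1, -1, -1, -1, -1, -1],
  "newtons": 60
}}

```text
clock: 1.7
tcp_pos: [0.4489, -0.0951, 0.2314]
tcp_rot: [[-0.149, 0.989, 0.0], [0.989, 0.149, -0.0], [-0.0, 0.0, -1.0]]
force: [0.4, 0.5, 0.2]
finger_gap: 0.0853
grip_force: 0.0
```

Run:
```python
from h import *
o=bot.get_obs();print(o["clock"],o["tcp_pos"],o["tcp_rot"].round(3),o["q"].round(2))
f=grab("wrist","pics/wrist1.png");c=cloud(f)
m=(c[...,2]>.163)&(c[...,2]<.18)
k,l,s,ce=cv2.connectedComponentsWithStats(m.astype(np.uint8))
for i in range(1,k):
    if s[i,4]>100:
        q=c[l==i];print(s[i],q.mean(0).round(4),cv2.minEnclosingCircle(q[:,:2].astype(np.float32)))
```

```text
1.7 [ 0.44886444 -0.09512101  0.23140226] [[-0.149  0.989  0.   ]
 [ 0.989  0.149 -0.   ]
 [-0.     0.    -1.   ]] [-0.21  0.   -0.17  1.4  -0.    1.21]
[ 289  226   62   62 3016] [ 0.4494 -0.0922  0.1721] ((0.4497355818748474, -0.09351207315921783), 0.016914905980229378)
[ 297  371   55   55 2457] [ 0.465  -0.1783  0.1716] ((0.4657753109931946, -0.18107911944389343), 0.017346955835819244)
```

View pics/wrist1.png

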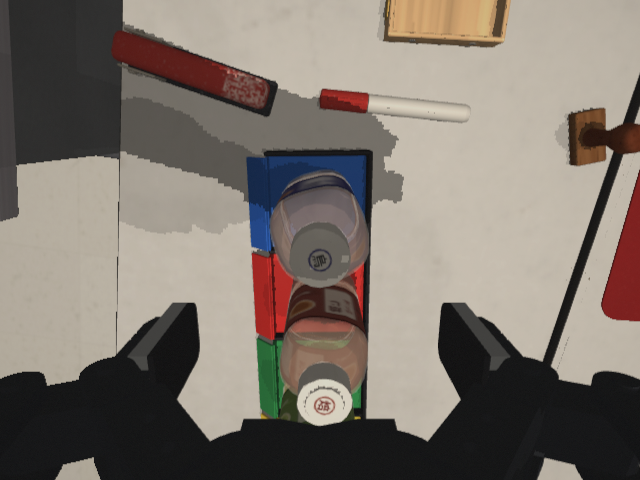

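The wrist view shows the purple cap at (320,260) between the open fingers, with its top at z = 0.172. I'll descend and close.

{"op": "play_rows", "data": {
  "offset": [
    [0.0005, 0.0015, -0.03],
    [0.0005, 0.0015, -0.06],
    [0.0005, 0.0015, -0.077],
    [0.0005, 0.0015, -0.077],
    [0.0005, 0.0015, -0.077],
    [0.0005, 0.0015, -0.077],
    [0.0005, 0.0015, -0.077],
    [0.0005, 0.0015, -0.077],
    [0.0005, 0.0015, -0.077],
    [0.0005, 0.0015, -0.077],
    [0.0005, 0.0015, -0.077],
    [0.0005, 0.0015, -0.077],
    [0.0005, 0.0015, -0.077],
    [0.0005, 0.0015, -0.077]
  ],
  "yaw": [0, 0, 0, 0, 0, 0, 0, 0, 0, 0, 0, 0, 0, 0],
  "gripper": [-1, -1, -1, -1, 1, 1, 1, 1, 1, 1, 1, 1, 1, 1],
  "newtons": 60
}}

```text
clock: 3.15
tcp_pos: [0.4502, -0.0932, 0.1556]
tcp_rot: [[-0.15, 0.989, 0.002], [0.989, 0.15, -0.001], [-0.001, 0.002, -1.0]]
force: [-1.2, -0.1, 5.2]
finger_gap: 0.0296
grip_force: 59.5
```

{"op": "play_rows", "data": {
  "offset": [
    [0, 0, 0.01],
    [0, 0, 0.03],
    [0, 0, 0.055],
    [0, 0, 0.075],
    [0.003, 0.008, 0.08],
    [0.011, 0.028, 0.08],
    [0.022, 0.058, 0.08],
    [0.033, 0.088, 0.08],
    [0.045, 0.118, 0.08],
    [0.056, 0.148, 0.08],
    [0.066, 0.175, 0.08],
    [0.072, 0.19, 0.08],
    [0.074, 0.195, 0.08],
    [0.074, 0.195, 0.08],
    [0.074, 0.195, 0.08],
    [0.074, 0.195, 0.08]
  ],
  "yaw": [0, 0, 0, 0, 0, 0, 0, 0, 0, 0, 0, 0, 0, 0, 0, 0],
  "gripper": [1, 1, 1, 1, 1, 1, 1, 1, 1, 1, 1, 1, 1, 1, 1, 1]
}}

```text
clock: 4.75
tcp_pos: [0.5234, 0.101, 0.2345]
tcp_rot: [[-0.149, 0.989, 0.0], [0.989, 0.149, -0.0], [-0.0, 0.0, -1.0]]
force: [0.6, -0.5, -3.5]
finger_gap: 0.0299
grip_force: 60.1
```

Run:
```python
from h import *
o=bot.get_obs();print(o["clock"],o["tcp_pos"],o["finger_gap"],o["force"])
f=grab("top","pics/t1.png");g=grab("scene","pics/s1.png")
a=np.hstack([f["pixels"][150:400,150:550],g["pixels"][150:400,150:550]])
cv2.imwrite("pics/c1.png",a[:,:,::-1])
c=cloud(f); np.save("t1.npy",c)
```

```text
4.75 [0.52338053 0.10100448 0.23447036] 0.029885524137559384 [ 0.58706006 -0.46632408 -3.51327417]
```

View pics/c1.png

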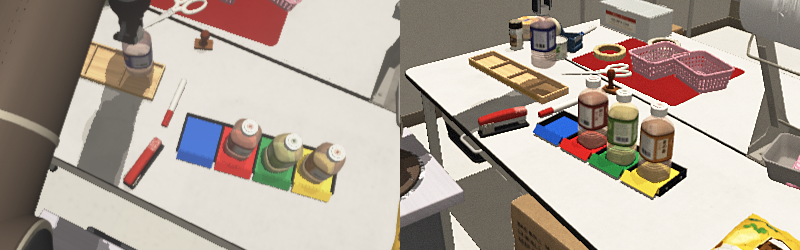

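{"op": "play_rows", "data": {
  "offset": [
    [0, 0.001, -0.015],
    [0, 0.001, -0.04],
    [0, 0.001, -0.06],
    [0, 0.001, -0.072],
    [0, 0.001, -0.078],
    [0, 0.001, -0.081],
    [0, 0.001, -0.081],
    [0, 0.001, -0.081],
    [0, 0.001, -0.081],
    [0, 0.001, -0.081],
    [0, 0.001, -0.081],
    [0, 0.001, -0.081],
    [0, 0.001, -0.081],
    [0, 0.001, -0.05],
    [0, 0.001, 0.0],
    [0, 0.001, 0.0],
    [0, 0.001, 0.0]
  ],
  "yaw": [0, 0, 0, 0, 0, 0, 0, 0, 0, 0, 0, 0, 0, 0, 0, 0, 0],
  "gripper": [1, 1, 1, 1, 1, 1, 1, 1, -1, -1, -1, -1, -1, -1, -1, -1, -1]
}}

```text
clock: 6.55
tcp_pos: [0.5245, 0.1032, 0.2357]
tcp_rot: [[-0.15, 0.989, 0.003], [0.989, 0.15, 0.001], [0.0, 0.003, -1.0]]
force: [-1.4, 0.8, -0.5]
finger_gap: 0.0851
grip_force: 0.0
```

{"op": "play_rows", "data": {
  "offset": [
    [-0.03, -0.145, 0],
    [-0.058, -0.285, 0],
    [-0.058, -0.285, 0],
    [-0.058, -0.285, 0],
    [-0.058, -0.285, 0],
    [-0.058, -0.285, 0],
    [-0.058, -0.285, 0],
    [-0.058, -0.285, 0],
    [-0.058, -0.285, 0],
    [-0.058, -0.285, 0]
  ],
  "yaw": [0, 0, 0, 0, 0, 0, 0, 0, 0, 0],
  "gripper": [-1, -1, -1, -1, -1, -1, -1, -1, -1, -1]
}}

```text
clock: 7.55
tcp_pos: [0.4658, -0.1808, 0.2339]
tcp_rot: [[-0.152, 0.988, -0.001], [0.988, 0.152, 0.0], [0.001, -0.001, -1.0]]
force: [0.8, -0.9, -0.0]
finger_gap: 0.0855
grip_force: 0.0
```

```bash
cat > caps.py <<'E'
from h import *
import sys
o=bot.get_obs();print(o["clock"],o["tcp_pos"],o["finger_gap"])
R=np.array([.51,.237]);t=np.radians(5.7);X=np.array([np.cos(t),np.sin(t)]);Y=np.array([-np.sin(t),np.cos(t)])
for n in("top","wrist"):
    f=grab(n,f"pics/{n}_{sys.argv[1]}.png");c=cloud(f)
    m=(c[...,2]>.161)&(c[...,2]<.18)&(c[...,0]>.3)&(c[...,0]<.6)&(abs(c[...,1])<.5)
    k,l,s,ce=cv2.connectedComponentsWithStats(m.astype(np.uint8))
    for i in range(1,k):
        if s[i,4]>100:
            q=c[l==i];(p,r)=cv2.minEnclosingCircle(q[:,:2].astype(np.float32))
            if r<.025:print(n,s[i,4],np.round(p,4),round(r,4),"topz",np.percentile(q[:,2],80).round(4),"new-rack xy",((p-R)@X).round(4),((p-R)@Y).round(4))
E
python3 caps.py 2
```

```text
7.55 [ 0.46579269 -0.18075469  0.23388379] 0.08547989054019133
top 187 [0.5233 0.1014] 0.0172 topz 0.1707 new-rack xy -0.0003 -0.1363
top 235 [ 0.4751 -0.2714] 0.017 topz 0.1733 new-rack xy -0.0852 -0.5024
top 249 [ 0.4899 -0.3567] 0.0173 topz 0.1734 new-rack xy -0.079 -0.5888
wrist 2987 [ 0.4658 -0.1818] 0.017 topz 0.1735 new-rack xy -0.0856 -0.4123
wrist 2443 [ 0.4751 -0.2713] 0.0173 topz 0.1735 new-rack xy -0.0853 -0.5024
```

{"op": "play_rows", "data": {
  "offset": [
    [0, -0.001, -0.03],
    [0, -0.001, -0.06],
    [0, -0.001, -0.078],
    [0, -0.001, -0.078],
    [0, -0.001, -0.078],
    [0, -0.001, -0.078],
    [0, -0.001, -0.078],
    [0, -0.001, -0.078],
    [0, -0.001, -0.078],
    [0, -0.001, -0.078],
    [0, -0.001, -0.078],
    [0, -0.001, -0.078],
    [0, -0.001, -0.078],
    [0, -0.001, -0.068],
    [0, -0.001, -0.048],
    [0, -0.001, -0.018],
    [0, -0.001, 0.012]
  ],
  "yaw": [0, 0, 0, 0, 0, 0, 0, 0, 0, 0, 0, 0, 0, 0, 0, 0, 0],
  "gripper": [-1, -1, -1, -1, 1, 1, 1, 1, 1, 1, 1, 1, 1, 1, 1, 1, 1]
}}

```text
clock: 9.35
tcp_pos: [0.465, -0.1827, 0.247]
tcp_rot: [[-0.15, 0.989, -0.002], [0.989, 0.15, 0.001], [0.001, -0.002, -1.0]]
force: [1.0, -0.4, -3.0]
finger_gap: 0.0299
grip_force: 60.3
```

{"op": "play_rows", "data": {
  "offset": [
    [0.001, 0.008, 0.03],
    [0.004, 0.028, 0.06],
    [0.008, 0.058, 0.09],
    [0.012, 0.09, 0.11],
    [0.016, 0.123, 0.115],
    [0.02, 0.156, 0.115],
    [0.025, 0.19, 0.115],
    [0.03, 0.224, 0.115],
    [0.034, 0.257, 0.115],
    [0.038, 0.29, 0.115],
    [0.042, 0.322, 0.115],
    [0.046, 0.35, 0.11],
    [0.048, 0.367, 0.095],
    [0.049, 0.374, 0.07],
    [0.049, 0.374, 0.04],
    [0.049, 0.374, 0.015],
    [0.049, 0.374, 0.0],
    [0.049, 0.374, 0.0],
    [0.049, 0.374, 0.0]
  ],
  "yaw": [0, 0, 0, 0, 0, 0, 0, 0, 0, 0, 0, 0, 0, 0, 0, 0, 0, 0, 0],
  "gripper": [1, 1, 1, 1, 1, 1, 1, 1, 1, 1, 1, 1, 1, 1, 1, 1, 1, 1, 1]
}}

```text
clock: 11.25
tcp_pos: [0.5145, 0.191, 0.2467]
tcp_rot: [[-0.15, 0.989, -0.001], [0.989, 0.15, -0.0], [-0.0, -0.001, -1.0]]
force: [0.5, 0.2, -3.8]
finger_gap: 0.0289
grip_force: 60.3
```

{"op": "play_rows", "data": {
  "offset": [
    [0, 0.001, -0.02],
    [0, 0.001, -0.045],
    [0, 0.001, -0.07],
    [0, 0.001, -0.084],
    [0, 0.001, -0.09],
    [0, 0.001, -0.0925],
    [0, 0.001, -0.0925],
    [0, 0.001, -0.0925],
    [0, 0.001, -0.0925],
    [0, 0.001, -0.0925],
    [0, 0.001, -0.0925],
    [0, 0.001, -0.0925],
    [0, 0.001, -0.0925],
    [0, 0.001, -0.05],
    [0, 0.001, -0.01],
    [0, 0.001, -0.01]
  ],
  "yaw": [0, 0, 0, 0, 0, 0, 0, 0, 0, 0, 0, 0, 0, 0, 0, 0],
  "gripper": [1, 1, 1, 1, 1, 1, 1, 1, -1, -1, -1, -1, -1, -1, -1, -1]
}}

```text
clock: 12.85
tcp_pos: [0.5166, 0.1928, 0.2421]
tcp_rot: [[-0.15, 0.989, 0.008], [0.989, 0.15, 0.003], [0.002, 0.008, -1.0]]
force: [0.9, 0.5, 0.5]
finger_gap: 0.0852
grip_force: 0.0
```

{"op": "play_rows", "data": {
  "offset": [
    [-0.018, -0.231, 0],
    [-0.0395, -0.463, 0],
    [-0.0395, -0.463, 0],
    [-0.0395, -0.463, 0],
    [-0.0395, -0.463, 0],
    [-0.0395, -0.463, 0],
    [-0.0395, -0.463, 0],
    [-0.0395, -0.463, 0],
    [-0.0395, -0.463, 0],
    [-0.0395, -0.463, 0],
    [-0.0395, -0.463, 0],
    [-0.0395, -0.463, 0],
    [-0.0395, -0.463, 0],
    [-0.0395, -0.463, 0]
  ],
  "yaw": [0, 0, 0, 0, 0, 0, 0, 0, 0, 0, 0, 0, 0, 0],
  "gripper": [-1, -1, -1, -1, -1, -1, -1, -1, -1, -1, -1, -1, -1, -1]
}}

```text
clock: 14.25
tcp_pos: [0.4755, -0.2696, 0.2365]
tcp_rot: [[-0.152, 0.988, 0.0], [0.988, 0.152, 0.0], [0.0, 0.0, -1.0]]
force: [-0.4, -0.3, -1.6]
finger_gap: 0.0855
grip_force: 0.0
```

```bash
python3 caps.py 3
```

```text
14.25 [ 0.47548811 -0.26958183  0.23648718] 0.08550300513097774
top 180 [0.5146 0.1936] 0.018 topz 0.1706 new-rack xy 0.0002 -0.0436
top 188 [0.5229 0.1029] 0.0175 topz 0.1708 new-rack xy -0.0005 -0.1347
top 247 [ 0.4899 -0.3565] 0.0175 topz 0.173 new-rack xy -0.079 -0.5885
wrist 2917 [ 0.4748 -0.2715] 0.0169 topz 0.1735 new-rack xy -0.0855 -0.5025
wrist 2494 [ 0.49   -0.3561] 0.0172 topz 0.1735 new-rack xy -0.0788 -0.5882
```

{"op": "play_rows", "data": {
  "offset": [
    [0, -0.001, -0.03],
    [0, -0.001, -0.06],
    [0, -0.001, -0.08],
    [0, -0.001, -0.08],
    [0, -0.001, -0.08],
    [0, -0.001, -0.08],
    [0, -0.001, -0.08],
    [0, -0.001, -0.08],
    [0, -0.001, -0.08],
    [0, -0.001, -0.08],
    [0, -0.001, -0.08],
    [0, -0.001, -0.08],
    [0, -0.001, -0.08],
    [0, -0.001, -0.07],
    [0, -0.001, -0.05],
    [0, -0.001, -0.02],
    [0, -0.001, 0.01],
    [0, 0, 0.04],
    [0, 0, 0.07],
    [0, 0, 0.1]
  ],
  "yaw": [0, 0, 0, 0, 0, 0, 0, 0, 0, 0, 0, 0, 0, 0, 0, 0, 0, 0, 0, 0],
  "gripper": [-1, -1, -1, -1, 1, 1, 1, 1, 1, 1, 1, 1, 1, 1, 1, 1, 1, 1, 1, 1]
}}

```text
clock: 16.35
tcp_pos: [0.4748, -0.2707, 0.3379]
tcp_rot: [[-0.15, 0.989, -0.0], [0.989, 0.15, 0.0], [0.0, -0.0, -1.0]]
force: [-0.5, -0.5, -3.8]
finger_gap: 0.0294
grip_force: 59.8
```

{"op": "play_rows", "data": {
  "offset": [
    [0, 0.01, 0.02],
    [0.002, 0.03, 0.025],
    [0.004, 0.06, 0.025],
    [0.006, 0.095, 0.025],
    [0.008, 0.133, 0.025],
    [0.01, 0.171, 0.025],
    [0.012, 0.21, 0.025],
    [0.014, 0.249, 0.025],
    [0.016, 0.288, 0.025],
    [0.018, 0.327, 0.025],
    [0.02, 0.366, 0.025],
    [0.022, 0.405, 0.025],
    [0.024, 0.443, 0.025],
    [0.026, 0.48, 0.025],
    [0.028, 0.513, 0.025],
    [0.03, 0.538, 0.025],
    [0.03, 0.55, 0.025],
    [0.03, 0.553, 0.025],
    [0.03, 0.553, 0.025],
    [0.03, 0.553, 0.015]
  ],
  "yaw": [0, 0, 0, 0, 0, 0, 0, 0, 0, 0, 0, 0, 0, 0, 0, 0, 0, 0, 0, 0],
  "gripper": [1, 1, 1, 1, 1, 1, 1, 1, 1, 1, 1, 1, 1, 1, 1, 1, 1, 1, 1, 1]
}}

```text
clock: 18.35
tcp_pos: [0.5055, 0.281, 0.3528]
tcp_rot: [[-0.149, 0.989, 0.002], [0.989, 0.149, 0.001], [0.0, 0.002, -1.0]]
force: [-0.1, -0.6, -2.3]
finger_gap: 0.0293
grip_force: 59.8
```

{"op": "play_rows", "data": {
  "offset": [
    [0, 0, -0.025],
    [0, 0, -0.06],
    [0, 0, -0.095],
    [0, 0, -0.13],
    [0, 0, -0.16],
    [0, 0, -0.18],
    [0, 0, -0.19],
    [0, 0, -0.195],
    [0, 0, -0.1975],
    [0, 0, -0.1975],
    [0, 0, -0.1975],
    [0, 0, -0.1975],
    [0, 0, -0.1975],
    [0, 0, -0.1975],
    [0, 0, -0.1975],
    [0, 0, -0.1975],
    [0, 0, -0.1975],
    [0, 0, -0.155],
    [0, 0, -0.115],
    [0, 0, -0.115]
  ],
  "yaw": [0, 0, 0, 0, 0, 0, 0, 0, 0, 0, 0, 0, 0, 0, 0, 0, 0, 0, 0, 0],
  "gripper": [1, 1, 1, 1, 1, 1, 1, 1, 1, 1, 1, 1, -1, -1, -1, -1, -1, -1, -1, -1]
}}

```text
clock: 20.35
tcp_pos: [0.5069, 0.283, 0.2422]
tcp_rot: [[-0.15, 0.989, 0.008], [0.989, 0.15, 0.004], [0.003, 0.008, -1.0]]
force: [0.7, 1.2, 0.8]
finger_gap: 0.0852
grip_force: 0.0
```

{"op": "play_rows", "data": {
  "offset": [
    [-0.008, -0.318, 0],
    [-0.0155, -0.638, 0],
    [-0.0155, -0.638, 0],
    [-0.0155, -0.638, 0],
    [-0.0155, -0.638, 0],
    [-0.0155, -0.638, 0],
    [-0.0155, -0.638, 0],
    [-0.0155, -0.638, 0],
    [-0.0155, -0.638, 0],
    [-0.0155, -0.638, 0],
    [-0.0155, -0.638, 0],
    [-0.0155, -0.638, 0],
    [-0.0155, -0.638, 0],
    [-0.0155, -0.638, 0],
    [-0.0155, -0.638, 0],
    [-0.0155, -0.638, 0],
    [-0.0155, -0.638, 0],
    [-0.0155, -0.638, 0]
  ],
  "yaw": [0, 0, 0, 0, 0, 0, 0, 0, 0, 0, 0, 0, 0, 0, 0, 0, 0, 0],
  "gripper": [-1, -1, -1, -1, -1, -1, -1, -1, -1, -1, -1, -1, -1, -1, -1, -1, -1, -1]
}}

```text
clock: 22.15
tcp_pos: [0.49, -0.3548, 0.2367]
tcp_rot: [[-0.152, 0.988, 0.0], [0.988, 0.152, -0.0], [-0.0, 0.0, -1.0]]
force: [0.5, 0.7, 0.1]
finger_gap: 0.0853
grip_force: 0.0
```

```bash
python3 caps.py 4
```

```text
22.15 [ 0.48996356 -0.35477143  0.23673258] 0.08530987025449885
top 181 [0.5042 0.2826] 0.0177 topz 0.1708 new-rack xy -0.0013 0.046
top 187 [0.5142 0.1939] 0.0181 topz 0.1704 new-rack xy -0.0001 -0.0433
top 188 [0.5232 0.102 ] 0.0171 topz 0.1711 new-rack xy -0.0003 -0.1357
wrist 2934 [ 0.49   -0.3563] 0.017 topz 0.1735 new-rack xy -0.0788 -0.5884
```

{"op": "play_rows", "data": {
  "offset": [
    [0, 0, -0.03],
    [0, 0, -0.06],
    [0, 0, -0.08],
    [0, 0, -0.08],
    [0, 0, -0.08],
    [0, 0, -0.08],
    [0, 0, -0.08],
    [0, 0, -0.08],
    [0, 0, -0.08],
    [0, 0, -0.08],
    [0, 0, -0.08],
    [0, 0, -0.08],
    [0, 0, -0.08],
    [0, 0, -0.07],
    [0, 0, -0.05],
    [0, 0, -0.02],
    [0, 0, 0.01],
    [0, 0, 0.04],
    [0, 0, 0.07],
    [0, 0, 0.1]
  ],
  "yaw": [0, 0, 0, 0, 0, 0, 0, 0, 0, 0, 0, 0, 0, 0, 0, 0, 0, 0, 0, 0],
  "gripper": [-1, -1, -1, -1, 1, 1, 1, 1, 1, 1, 1, 1, 1, 1, 1, 1, 1, 1, 1, 1]
}}

```text
clock: 24.25
tcp_pos: [0.4893, -0.3557, 0.3377]
tcp_rot: [[-0.15, 0.989, -0.0], [0.989, 0.15, 0.0], [0.0, -0.0, -1.0]]
force: [0.7, 0.2, -1.7]
finger_gap: 0.0297
grip_force: 59.9
```

{"op": "play_rows", "data": {
  "offset": [
    [0, 0.01, 0.02],
    [0, 0.03, 0.025],
    [0, 0.06, 0.025],
    [0, 0.095, 0.025],
    [0, 0.133, 0.025],
    [0, 0.171, 0.025],
    [0, 0.21, 0.025],
    [0, 0.249, 0.025],
    [0, 0.288, 0.025],
    [0, 0.327, 0.025],
    [0, 0.366, 0.025],
    [0, 0.405, 0.025],
    [0, 0.443, 0.025],
    [0, 0.48, 0.025],
    [0, 0.513, 0.025],
    [0, 0.538, 0.025],
    [0, 0.55, 0.025],
    [0, 0.553, 0.025]
  ],
  "yaw": [0, 0, 0, 0, 0, 0, 0, 0, 0, 0, 0, 0, 0, 0, 0, 0, 0, 0],
  "gripper": [1, 1, 1, 1, 1, 1, 1, 1, 1, 1, 1, 1, 1, 1, 1, 1, 1, 1]
}}

```text
clock: 26.05
tcp_pos: [0.4888, 0.1982, 0.3604]
tcp_rot: [[-0.153, 0.988, -0.002], [0.988, 0.153, -0.001], [-0.0, -0.002, -1.0]]
force: [0.3, -0.4, -2.5]
finger_gap: 0.0295
grip_force: 59.9
```

{"op": "play_rows", "data": {
  "offset": [
    [0.001, 0.01, 0],
    [0.002, 0.03, 0],
    [0.003, 0.06, 0],
    [0.004, 0.09, 0],
    [0.005, 0.12, 0],
    [0.006, 0.148, 0],
    [0.0065, 0.166, 0],
    [0.0065, 0.174, 0],
    [0.0065, 0.175, 0],
    [0.0065, 0.175, -0.01],
    [0.0065, 0.175, -0.01]
  ],
  "yaw": [0, 0, 0, 0, 0, 0, 0, 0, 0, 0, 0],
  "gripper": [1, 1, 1, 1, 1, 1, 1, 1, 1, 1, 1]
}}

```text
clock: 27.15
tcp_pos: [0.4962, 0.3707, 0.3507]
tcp_rot: [[-0.149, 0.989, -0.001], [0.989, 0.149, -0.001], [-0.001, -0.001, -1.0]]
force: [-0.0, -1.2, -3.8]
finger_gap: 0.0298
grip_force: 59.9
```

{"op": "play_rows", "data": {
  "offset": [
    [0, 0, -0.025],
    [0, 0, -0.06],
    [0, 0, -0.095],
    [0, 0, -0.13],
    [0, 0, -0.16],
    [0, 0, -0.18],
    [0, 0, -0.19],
    [0, 0, -0.195],
    [0, 0, -0.1975],
    [0, 0, -0.1975],
    [0, 0, -0.1975],
    [0, 0, -0.1975],
    [0, 0, -0.1975],
    [0, 0, -0.1975],
    [0, 0, -0.1975],
    [0, 0, -0.1975],
    [0, 0, -0.1975],
    [0, 0, -0.155],
    [0, 0, -0.115],
    [0, 0, -0.07]
  ],
  "yaw": [0, 0, 0, 0, 0, 0, 0, 0, 0, 0, 0, 0, 0, 0, 0, 0, 0, 0, 0, 0],
  "gripper": [1, 1, 1, 1, 1, 1, 1, 1, 1, 1, 1, 1, -1, -1, -1, -1, -1, -1, -1, -1]
}}

```text
clock: 29.15
tcp_pos: [0.4957, 0.3717, 0.282]
tcp_rot: [[-0.15, 0.989, -0.001], [0.989, 0.15, -0.001], [-0.001, -0.001, -1.0]]
force: [0.4, 0.9, -0.6]
finger_gap: 0.0854
grip_force: 0.0
```

{"op": "play_rows", "data": {
  "offset": [
    [-0.05, -0.15, 0],
    [-0.1, -0.35, 0],
    [-0.1, -0.35, 0],
    [-0.1, -0.35, 0],
    [-0.1, -0.35, 0],
    [-0.1, -0.35, 0],
    [-0.1, -0.35, 0],
    [-0.1, -0.35, 0],
    [-0.1, -0.35, 0],
    [-0.1, -0.35, 0],
    [-0.1, -0.35, 0],
    [-0.1, -0.35, 0]
  ],
  "yaw": [0, 0, 0, 0, 0, 0, 0, 0, 0, 0, 0, 0],
  "gripper": [-1, -1, -1, -1, -1, -1, -1, -1, -1, -1, -1, -1]
}}

```text
clock: 30.35
tcp_pos: [0.3965, 0.023, 0.2811]
tcp_rot: [[-0.152, 0.988, -0.0], [0.988, 0.152, 0.0], [0.0, -0.0, -1.0]]
force: [-0.5, -0.5, -0.3]
finger_gap: 0.0853
grip_force: 0.0
```

```bash
python3 caps.py 5; python3 -c "
from h import *
grab('scene','pics/s5.png')
a=cv2.imread('pics/top_5.png');b=cv2.imread('pics/s5.png');cv2.imwrite('pics/c5.png',np.hstack([a[120:370,120:520],b[150:400,150:550]]))"
```

```text
30.35 [0.39647384 0.02295686 0.28109942] 0.08528086280623438
wrist 410 [0.5153 0.1824] 0.0124 topz 0.1688 new-rack xy -0.0002 -0.0549
wrist 2518 [0.523 0.102] 0.0172 topz 0.1705 new-rack xy -0.0005 -0.1357
```

View pics/c5.png

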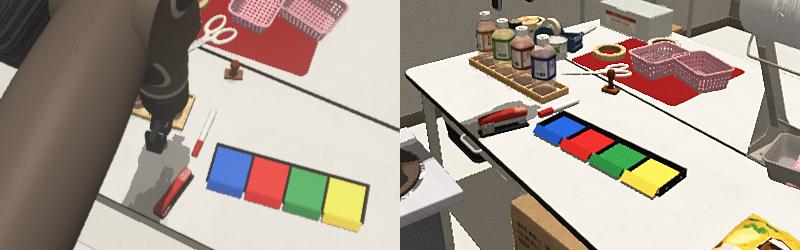

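The scene crop shows all four bottles upright in the wooden rack: orange (486,35), green (502,40), red (521,48), purple (543,58). The arm blocks the top camera, so I'll move it away and do a final measurement.

{"op": "play_rows", "data": {
  "offset": [
    [0, -0.2, 0],
    [0, -0.35, 0],
    [0, -0.35, 0],
    [0, -0.35, 0],
    [0, -0.35, 0],
    [0, -0.35, 0],
    [0, -0.35, 0],
    [0, -0.35, 0],
    [0, -0.35, 0],
    [0, -0.35, 0],
    [0, -0.35, 0]
  ],
  "yaw": [0, 0, 0, 0, 0, 0, 0, 0, 0, 0, 0],
  "gripper": [-1, -1, -1, -1, -1, -1, -1, -1, -1, -1, -1]
}}

```text
clock: 31.6
tcp_pos: [0.3965, -0.3268, 0.2817]
tcp_rot: [[-0.152, 0.988, 0.0], [0.988, 0.152, -0.0], [-0.0, 0.0, -1.0]]
force: [-0.3, 0.1, 0.4]
finger_gap: 0.0855
grip_force: 0.0
```

```bash
python3 caps.py 6
```

```text
31.6 [ 0.39648166 -0.32675575  0.28165216] 0.08549307568673836
top 180 [0.4971 0.3712] 0.0173 topz 0.1708 new-rack xy 0.0005 0.1348
top 178 [0.5057 0.2821] 0.018 topz 0.1706 new-rack xy 0.0002 0.0453
top 178 [0.5145 0.1933] 0.0181 topz 0.1709 new-rack xy 0.0001 -0.0439
top 186 [0.523  0.1022] 0.0169 topz 0.1708 new-rack xy -0.0004 -0.1354
```

All four sit within about 1 mm of their cell centres and at the right height, so I'm handing in.

```bash
python3 -c "
from bench import order
print(order.hand_in())"
```

```text
the job is handed in; nothing more can be done
None
```

I moved all four bottles into the wooden rack in reverse order (left to right: orange, green, red, purple), each standing upright within about 1 mm of its cell centre by the top camera, and handed the job in at about 32 s; no verdict came back.

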